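# Unhook a packed spare fan from the display peg and stand it in the empty pocket

## Task

Take the packed spare fan off the display peg: slide it along the peg by its grip tab and ease it up along and over the peg's bent, upturned tip by feel, without straining the peg or the pack's hanging eye (keep it under about 6 N). Then lower it upright, all the way down, into the empty black pocket before letting go, and leave it standing there. Leave the other pack, the circuit board, the screwdriver and the jar where they are.

Things in the scene. Friction and masses are not known exactly. Their poses are not given: they have to be found in the camera images.
- stand: Fixed peg stand. Origin: centre of the underside of its steel base plate, 130 (x) x 90 (y) x 12 mm. A post 14 mm thick and 30 wide, top at z = 146 mm, stands at x = +57 mm. From it a round steel wire peg, 5 mm in diameter, runs level toward the stand's -x at y = 0, its axis at z = 136.5 mm, from x = +50 mm to the bend at x = -30 mm, where its tip turns up.
- bend (a point): Where the peg bends up, on its axis (30 mm to -x of the stand's origin). The tip runs on from here straight for 36 mm plus a round end, to -x, up at anything from 8 to 45 degrees and up to 15 degrees off to either side: it has been knocked about; no pose shows it, it must be felt. The peg is springy at its root, giving about 1 mm up, down or sideways per 20 N here; lengthwise it is rigid.
- pack: Packed fan hanging on the peg, same front and back: white card 64 (y) x 2 (x) x 105 (z) mm, clear blister box 18 (x) x 52 (y) x 66 mm on its lower part, grey grip tab 8 (x) x 30 (y) mm on top from z = 105 to 148 mm. Origin: centre of its underside, about 41 mm above the stand's. Weighs 85 to 165 g. Hangs 20 to 42 mm behind the bend. Grip the tab's upper 25 mm, so the fingers stay above the peg's tip.
- eye (a point): Middle of the upper edge of the pack's hanging eye, 98 mm above the pack's underside. The eye is a rectangular hole through the card, 10 mm wide (y) and 9.8 mm tall, below this point; the peg passes through it and this edge rests on the peg.
- pocket: The empty black pocket, fixed: an open-topped box 36 (x) x 80 (y) x 56 (z) mm, walls and floor 4 mm, so 28 x 72 mm inside. Origin: centre of its underside. The pack goes in standing upright with its width along the pocket's y, either way round; when home its underside is 4 mm above the origin.
- full_pocket: An identical fixed pocket that already holds another pack. Origin: centre of its underside.
- other_pack: An identical pack, standing in the full pocket; leave it alone. Origin: centre of its underside; top 148 mm above that.
- board: Circuit board lying on the mat, 82 x 105 x 6 mm; leave it alone. Origin: centre of its underside.
- screwdriver: Screwdriver lying on the mat between robot and work, 160 mm long; leave it alone. Origin under its middle.
- jar: Small jar, 44 mm in diameter, 45 mm tall; leave it alone. Origin: centre of its underside.
Things that resemble listed ones, but are neither listed nor needed, are in the scene too. What is shaped like the pocket but purple is not meant.

How it is judged:
On the way, in this order (a step that is already met when the one before it is completed fails the run):
1. the pack is held clear of the peg, off its tip ((x of pack in the frame of stand below -0.07 m or z of pack in the frame of stand above 0.1 m or y of pack in the frame of stand below -0.05 m or y of pack in the frame of stand above 0.05 m) and contact force between pack and stand below 0.1 N and contact force between the fingers and pack above 0.5 N), for 0.2 s.
2. the pack is all the way down in the empty pocket while still held (z of pack in the frame of pocket below 0.01 m and horizontal distance between pack and pocket below 0.012 m and contact force between the fingers and pack above 0.5 N), for 0.1 s.
At the end, for the whole second after the job is handed in: The pack stands in the empty pocket, its underside within 6 mm of the pocket's floor and its middle within 12 mm of the pocket's, upright within 14 degrees, let go and at rest (z of pack in the frame of pocket below 0.01 m and horizontal distance between pack and pocket below 0.012 m and angle between pack's own z axis and vertical below 0.25 rad and contact force between the fingers and pack below 0.05 N and linear speed of pack below 0.02 m/s); the robot touches nothing.
It fails at once if the pack is forced against the peg or stand with more than 6 N (contact force between pack and stand above 6 N).
It fails at once if the robot leans on the peg or stand with more than 6 N (contact force between any of the arm, the fingers and stand above 6 N).
It fails at once if the other pack, circuit board, screwdriver or jar is moved by more than 20 mm (distance of any of other_pack, board, screwdriver, jar from where it was at the start of the episode above 0.02 m).
It also fails if it takes over 72 s, if anything falls off the work surface, if the arm or the gripper's body presses on something with over 40 N, if the wrist force passes 120 N, or if a joint passes its speed limit or range.

## Robot

A 6-joint arm with a two-finger parallel gripper is mounted at the origin on the work surface. World frame = base frame: x ahead of the robot, y to its left, z up, the work surface at z = 0. Lengths are in m, angles in rad, forces in N, time in s.
With the tool pointing down it reaches from about 0.425 to 0.95 m from the base axis. Payload 3.5 kg.
Tool frame: the origin (TCP) lies midway between the tips of the shut fingers; the grasp point (between the pads) lies 19 mm behind it; z points along the fingers, y is the line along which they close (so a half turn about z gives the same grasp; the last joint's range is limited). The gripper opens to 85 mm and grips with 20 to 120 N. Pads are 22 mm wide; open, the fingers measure 114 mm over their backs; the gripper's body (76 mm by 85 mm) begins 54 mm behind the grasp point. The pads swing forward as they close: fully open they stand 13 mm farther back than shut.
Start: joints at [1.11, 0.286, 1.577, -0, 1.279, -0.15], TCP at [0.206, 0.643, 0.231] pointing down, gripper open.
Joint ranges: [-2.77, 2.77], [-0.9, 2.22], [0.21, 2.48], [-1.53, 4.67], [0.24, 2.81], [-2.84, 2.84]. Speed limits (rad/s): [2.79, 2.79, 3.14, 3.14, 3.14, 3.14].

## Interface

Orientations are given as a unit quaternion [x, y, z, w].
In Python, from plant import ctrl gives the robot as it stands. The module is installed in compiled form; this text tells all that it offers.
- The arm moves only by the shell command python3 -m inch 'ROWS' [FORCE]. ROWS is JSON, a list of rows, each a list of 5 numbers: the closure, from 0 (fully open) to 1 (shut), then the shift along the tool's x, y, z in m, then the turn about the tool's z in degrees. A call has 1 to 5 rows; each row is the pose to reach, as a shift and turn from the pose commanded when the call began, along the tool's axes at that moment; what a row does not reach only later rows make up. A row lasts 1/12 s, in which the tool goes at most 41.7 mm and 7.16 degrees, less where a joint would pass 70% of its speed; a pose out of reach is approached as far as the arm can. A call with a gripper value outside its range is refused whole. The fingers move at their own pace and stop on an object; FORCE is the grip in N (left out, the last holds). Time passes only in rows, so rows that repeat a pose let the fingers close. It gives the time, the measured TCP pose, the force, the opening and the grip force at its end, in the units of the state.
- ctrl.get_state(): the state, without advancing time (a new reading comes with each control period).
- ctrl.read_camera(name): name is "scene" or "side" or "wrist"; returns a dict with "pixels" (384x512x3 uint8, red, green, blue), "depth" (384x512 float32, m along the optical axis (not along the pixel's ray), 0 where there is no reading), "fx", "fy", "cx", "cy" (pixels), "D" ([k1, k2, p1, p2, k3] as OpenCV has them; the pictures are not rectified), "xyz" and "rotation" of the camera in the world; the wrist camera has in their place "mount" (4x4, takes a point from camera to tool coordinates, whose origin is the TCP and whose axes are the flange's). Camera axes: x right, y down, z forward; pixel columns grow to the right and rows downward; lengths in m; the calibration is good to about 2 mm. A picture is of the moment at which its call begins: read the wrist's pose just before it.
- ctrl.sign_off(): hands the job in; it is judged then, once.
Trained networks look in a picture, given as the dict that the camera call returned (one of the last four; its "shot" number tells which), for a name from the list of things; names that differ only in an ending like _2 or _b are one class to them, and where a whole thing is asked for, a point or a joint stands for the part that bears it (a point fixed in the world has none). Each returns a list of dicts, best first, with "score" (0 to 1); they miss things now and then, are a little off and sometimes report something else, mostly with a low value. They report only what shows in the picture. A call takes as long as a camera call. They do not tell look-alikes from the thing itself.
- ctrl.spot_in(query, picture): "at" ([column, row] in pixels, amid what is visible of it).
- ctrl.tip_of(query, picture): "at" ([column, row] in pixels: a listed point, or the origin of a listed thing).
The state is a dict: "time": time; "qpos": joint angles; "dq": joint speeds; "joint_efforts": joint torques, N m; "eef_pos": TCP position; "tcp_rot": TCP orientation; "contact_force": force on the tool from outside, world axes, zero at the start; "wrist_torque": the same for the moment, N m; "opening": opening from 0.0 (shut) to 1.0 (fully open); "finger_force": force on a finger pad.
Only numpy, scipy, OpenCV 4.12 (cv2) and the standard library are available. Lean on these libraries where they do the work, as an engineer would, in place of code of your own. Each camera call takes 0.05 s, during which the arm holds its last target. There are 200 camera calls.

## Working session

There is one attempt and no reset: what is moved stays moved. The work goes in short steps, Python scripts to look and compute and a shell command to move; the robot and the scene stay as the last step left them, time stands still between calls to the robot, and variables do not carry over. Pictures are saved under pics/ and viewed, at most 10 in all, crops included, and the job is handed in when it is done.

```bash
mkdir -p pics; cat > h.py <<'E'
import numpy as np, cv2
from scipy.spatial.transform import Rotation as R
from plant import ctrl
def cam(n):
    s=ctrl.get_state(); c=ctrl.read_camera(n)
    if n=="wrist":
        T=np.eye(4);T[:3,:3]=R.from_quat(s["tcp_rot"]).as_matrix();T[:3,3]=s["eef_pos"]
        c["T"]=T@np.array(c["mount"])
    else:
        T=np.eye(4);r=np.array(c["rotation"]);T[:3,:3]=r if r.shape==(3,3) else R.from_quat(r).as_matrix();T[:3,3]=c["xyz"];c["T"]=T
    c["K"]=np.array([[c["fx"],0,c["cx"]],[0,c["fy"],c["cy"]],[0,0,1.]]);c["D"]=np.array(c["D"],float)
    return c
def ray(c,uv):
    p=cv2.undistortPoints(np.array([[uv]],float),c["K"],c["D"])[0,0]
    return c["T"][:3,:3]@np.array([p[0],p[1],1.]),c["T"][:3,3]
def atz(c,uv,z):
    d,o=ray(c,uv); return o+d*(z-o[2])/d[2]
def dep(c,uv):
    u,v=np.round(uv).astype(int); w=c["depth"][max(v-1,0):v+2,max(u-1,0):u+2]; w=w[w>0]
    if len(w)==0:return None
    d,o=ray(c,uv); return o+d*np.median(w)
def cloud(c):
    h,w=c["depth"].shape; g=np.stack(np.meshgrid(np.arange(w),np.arange(h)),-1).reshape(-1,1,2).astype(float)
    p=cv2.undistortPoints(g,c["K"],c["D"])[:,0]; z=c["depth"].reshape(-1,1)
    P=np.hstack([p*z,z])@c["T"][:3,:3].T+c["T"][:3,3]; P[z[:,0]<=0]=np.nan
    return P.reshape(h,w,3)
def save(c,n): cv2.imwrite("pics/"+n,c["pixels"][:,:,::-1])
E
python3 - <<'E'
from h import *
np.set_printoptions(precision=4,suppress=True)
for n in ["scene","side"]:
    c=cam(n); save(c,n+"0.png"); print(n,c["T"])
    for q in ["stand","bend","pack","eye","pocket","board","screwdriver","jar"]:
        for f in ["spot_in","tip_of"]:
            for r in getattr(ctrl,f)(q,c)[:4]: print(q,f,round(r["score"],2),np.round(r["at"],1),dep(c,r["at"]))
print(ctrl.get_state())
E
```

```text
scene [[-0.6061  0.5486 -0.576   1.1602]
 [ 0.7954  0.4119 -0.4447  0.4788]
 [-0.0067 -0.7276 -0.686   0.8009]
 [ 0.      0.      0.      1.    ]]
stand spot_in 0.75 [249.1 211.2] [0.5649 0.0021 0.0096]
stand spot_in 0.57 [181.6 167. ] [ 0.5847 -0.2459  0.0679]
stand tip_of 0.61 [255.  208.7] [0.5468 0.01   0.0101]
stand tip_of 0.56 [297.3 188.3] [0.4075 0.0676 0.021 ]
bend spot_in 0.84 [246.5 209.7] [ 0.5656 -0.007   0.0107]
bend tip_of 0.98 [260.6 170.9] [ 0.3888 -0.0863  0.0008]
pack spot_in 0.64 [249.2 187.6] [0.5632 0.0029 0.1023]
pack tip_of 0.91 [249.  203.8] [ 0.5439 -0.0145  0.0135]
eye spot_in 0.68 [250.1 184. ] [0.5557 0.0004 0.1089]
eye tip_of 0.86 [249.1 176.1] [ 0.5569 -0.0017  0.1374]
pocket spot_in 0.61 [323.  247.4] [0.5812 0.2537 0.0468]
pocket spot_in 0.58 [371.  225.3] [0.4215 0.3176 0.0304]
pocket tip_of 0.86 [370.7 225.8] [0.4216 0.3173 0.0283]
pocket tip_of 0.59 [321.5 248.7] [0.5803 0.2501 0.0378]
board spot_in 0.81 [245.2 283.9] [0.7649 0.1449 0.0055]
board tip_of 0.7 [244.8 285. ] [0.7681 0.1462 0.0057]
board tip_of 0.33 [296.3 190.8] [0.4221 0.073  0.0244]

[... 1359 characters left out ...]
.2 255.2] [0.3767 0.077  0.001 ]
screwdriver tip_of 0.73 [284.2 185.5] [0.5118 0.0058 0.1421]
jar spot_in 0.71 [191.  192.1] [ 0.7367 -0.0573  0.0372]
jar tip_of 0.53 [190.1 197.9] [ 0.7407 -0.0551  0.0184]
{'time': 1.7, 'qpos': array([ 1.11  ,  0.2863,  1.5767,  0.    ,  1.2786, -0.15  ]), 'dq': array([ 0.0007, -0.0007,  0.0025,  0.0008,  0.002 ,  0.0004]), 'joint_efforts': array([ -0.003 , -40.5966, -29.2916,  -0.0003,   0.0007,   0.    ]), 'eef_pos': array([0.2064, 0.6426, 0.2313]), 'tcp_rot': array([ 0.1548,  0.988 , -0.    , -0.    ]), 'contact_force': array([ 0.5301,  0.0432, -0.76  ]), 'wrist_torque': array([0.0213, 0.0063, 0.0039]), 'finger_force': 0.0, 'opening': 1.0017566791121066}
```

```bash
python3 - <<'E'
import cv2,numpy as np
a=cv2.imread("pics/scene0.png");b=cv2.imread("pics/side0.png")
a=cv2.resize(a[120:320,140:430],(800,552),interpolation=3);b=cv2.resize(b[140:384,120:420],(738,600),interpolation=3)
cv2.imwrite("pics/a.png",a);cv2.imwrite("pics/b.png",b)
E
```

```text
(no output)
```

View pics/a.png

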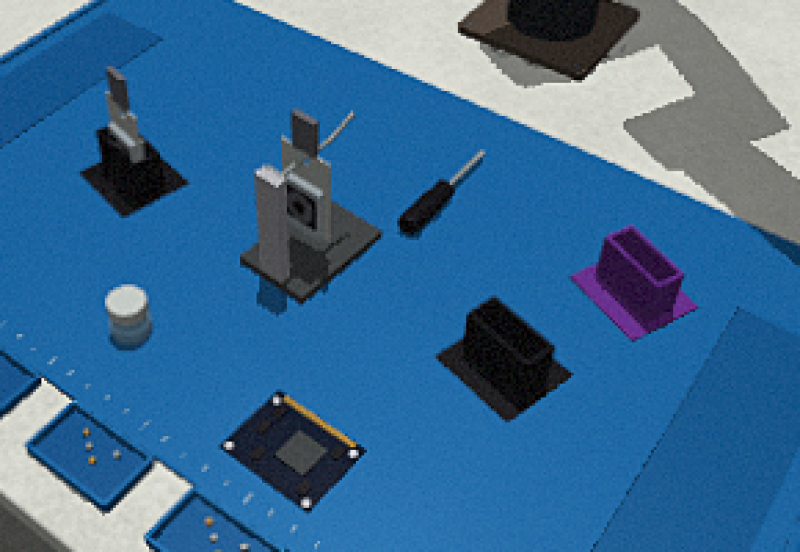

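View pics/b.png

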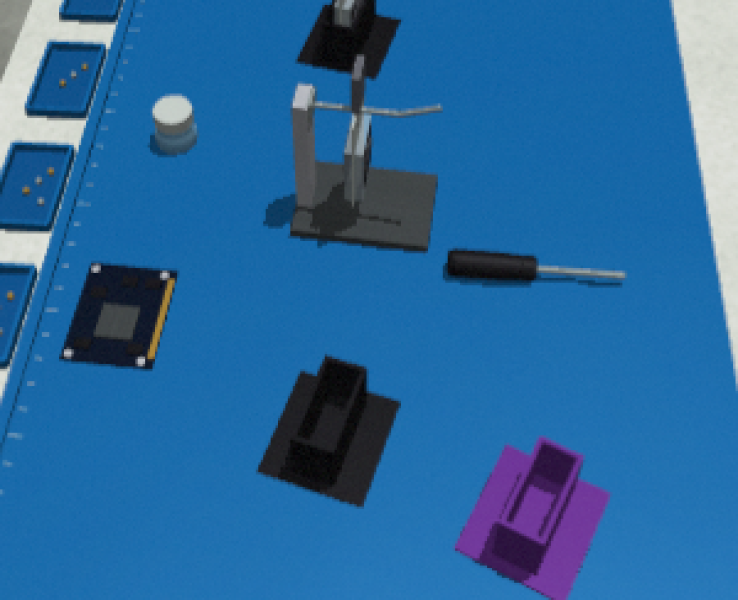

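The side view shows the pack on the peg, with its tab at about (266,168) and the bent tip ending near (299,183). There are three pocket-like things in the scene picture:
- Black and empty at (321,249): this is the one meant.
- Purple at (371,225): a look-alike, so not meant.
- Black and holding a pack at (185,172): the full pocket.

The enlarged crops confirm this.

```bash
python3 - <<'E'
from h import *
np.set_printoptions(precision=4,suppress=True)
def rect(P,z0,z1,lo,hi,n):
    m=(P[...,2]>z0)&(P[...,2]<z1)&(P[...,0]>lo[0])&(P[...,0]<hi[0])&(P[...,1]>lo[1])&(P[...,1]<hi[1])
    q=P[m]; 
    if len(q)<5: print(n,len(q));return
    r=cv2.minAreaRect((q[:,:2]*1000).astype(np.float32)); print(n,len(q),r,"z",np.percentile(q[:,2],[5,50,95]))
cs={n:cam(n) for n in ["scene","side"]}
for n,c in cs.items():
    P=cloud(c)
    rect(P,.007,.018,(.47,-.08),(.66,.1),n+" base")
    rect(P,.05,.075,(.5,.17),(.66,.33),n+" pocket rim")
    rect(P,.0005,.006,(.48,.15),(.68,.36),n+" pocket plate?")
    rect(P,.13,.156,(.59,-.05),(.66,.06),n+" post top")
    rect(P,.16,.2,(.45,-.05),(.66,.06),n+" tab top")
    rect(P,.12,.16,(.45,-.05),(.54,.06),n+" tip?")
def tri(a,b):
    (d1,o1),(d2,o2)=ray(cs["scene"],a),ray(cs["side"],b)
    A=np.stack([d1,-d2],1);t=np.linalg.lstsq(A,o2-o1,rcond=None)[0]
    p,q=o1+d1*t[0],o2+d2*t[1];return (p+q)/2,np.linalg.norm(p-q)
print("tip",tri((267.6,161),(298.9,183.5)))
for q in ["bend","eye","pack","stand","pocket"]:
    L=[[r["at"] for r in ctrl.tip_of(q,c)[:3]] for c in cs.values()]
    for a in L[0]:
        for b in L[1]:
            p,e=tri(a,b)
            if e<.012: print(q,a,b,p,e)
E
```

```text
scene base 641 ((539.428955078125, 14.277381896972656), (91.86804962158203, 165.7056427001953), 75.47359466552734) z [0.0077 0.0101 0.0128]
scene pocket rim 194 ((560.0311279296875, 245.80604553222656), (81.90640258789062, 38.50838088989258), 76.37592315673828) z [0.0505 0.0548 0.0578]
scene pocket plate? 2431 ((580.050537109375, 255.0108642578125), (199.86575317382812, 209.95071411132812), 0.0014310848200693727) z [0.0006 0.0017 0.0038]
scene post top 97 ((604.5096435546875, -2.2376670837402344), (31.26010513305664, 18.07204818725586), 85.44613647460938) z [0.1311 0.143  0.146 ]
scene tab top 98 ((556.8619384765625, 1.9993934631347656), (30.670534133911133, 11.51595687866211), 86.6543197631836) z [0.1618 0.1781 0.1878]
scene tip? 32 ((509.2135925292969, 6.137053489685059), (5.745628356933594, 47.29587173461914), 84.02044677734375) z [0.1351 0.1413 0.1495]
side base 1471 ((558.9527587890625, 14.537879943847656), (158.90216064453125, 156.93331909179688), 80.5511703491211) z [0.0096 0.0128 0.0154]
side pocket rim 310 ((558.4920654296875, 246.8461151123047), (81.94996643066406, 37.28624
[... 407 characters left out ...]
, (30.865055084228516, 7.794063091278076), 85.4508056640625) z [0.1645 0.1863 0.1906]
side tip? 64 ((509.6156921386719, 5.719794273376465), (6.632595062255859, 58.03211975097656), 84.17963409423828) z [0.1358 0.1414 0.1511]
tip (array([0.4811, 0.0043, 0.1463]), np.float64(0.003667499232654331))
bend [259.6, 169.5] [282.3, 188.2] [0.5153 0.0039 0.1338] 0.003425717709319162
eye [249.0, 174.7] [264.5, 182.2] [ 0.5547 -0.0036  0.1397] 0.0003618034379324173
pack [250.3, 204.8] [263.8, 215.9] [ 0.5561 -0.0006  0.0287] 0.002129077374417618
stand [254.6, 212.6] [265.5, 226.7] [0.5516 0.0107 0.001 ] 0.004887029821723701
pocket [321.2, 250.2] [253.9, 314.5] [0.5592 0.2412 0.0041] 0.0014444636769948502
```

```bash
cat >> h.py <<'E'
def need(p,ang):
    "shift (mm, tool axes) and turn (deg about tool z) to put TCP at p with closing axis at world angle ang (mod 180)"
    s=ctrl.get_state(); M=R.from_quat(s["tcp_rot"]).as_matrix()
    d=M.T@(np.array(p)-s["eef_pos"])*1000
    cur=np.degrees(np.arctan2(M[1,1],M[0,1])); t=(cur-ang+90)%180-90
    print("t",s["time"],"shift",np.round(d,1),"turn",round(t,2),"tilt",np.round(M[:,2],4),"pos",np.round(s["eef_pos"],4),"F",np.round(s["contact_force"],2)); return d,t
E
python3 - <<'E'
from h import *
need([.555,.003,.31],-5)
print(cam("wrist")["mount"])
E
```

```text
t 2.3 shift [-527.6 -502.4  -78.7] turn 77.19 tilt [-1.e-04  0.e+00 -1.e+00] pos [0.2064 0.6427 0.2313] F [-0.14 -0.63  0.07]
[[-8.53437981e-04 -9.60339472e-01 -2.78832153e-01  7.00893783e-02]
 [ 9.99999578e-01 -7.25077850e-04 -5.63481434e-04 -3.00980153e-04]
 [ 3.38958445e-04 -2.78832516e-01  9.60339686e-01 -1.42939857e-01]
 [ 0.00000000e+00  0.00000000e+00  0.00000000e+00  1.00000000e+00]]
```

```bash
python3 -m inch '[[0.3,-0.020,-0.019,-0.03,5],[0.3,-0.045,-0.043,-0.05,11],[0.3,-0.072,-0.069,-0.07,18],[0.3,-0.1,-0.095,-0.079,25],[0.3,-0.128,-0.122,-0.079,32]]' 60
python3 - <<'E'
from h import *
need([.555,.003,.31],-5)
E
```

```text
time: 2.77
eef_pos: [0.2922, 0.487, 0.3143]
tcp_rot: [0.423, 0.906, 0.003, 0.001]
contact_force: [0.9, -0.3, 0.0]
opening: 0.696
finger_force: 0.0
t 2.7667 shift [-539.9 -108.9    3.1] turn 44.9 tilt [ 0.0046  0.005  -1.    ] pos [0.2922 0.487  0.3143] F [ 0.91 -0.26  0.04]
```

```bash
python3 -m inch '[[0.3,-0.040,-0.008,0,6],[0.3,-0.08,-0.016,0,12],[0.3,-0.12,-0.024,0,18],[0.3,-0.160,-0.032,0,25],[0.3,-0.2,-0.04,0,32]]'
python3 - <<'E'
from h import *
need([.555,.003,.31],-5)
E
```

```text
time: 3.18
eef_pos: [0.3899, 0.307, 0.3107]
tcp_rot: [0.657, 0.754, 0.0, 0.0]
contact_force: [0.7, 0.7, -0.1]
opening: 0.705
finger_force: 0.0
t 3.1833 shift [-323.7  121.9    0.7] turn 12.87 tilt [ 1.e-03  4.e-04 -1.e+00] pos [0.3899 0.307  0.3107] F [ 0.72  0.69 -0.15]
```

```bash
python3 -m inch '[[0.3,-0.039,0.013,0,3],[0.3,-0.078,0.026,0,6],[0.3,-0.116,0.040,0,9],[0.3,-0.155,0.055,0,12],[0.3,-0.194,0.07,0,12.9]]'
python3 - <<'E'
from h import *
need([.555,.003,.31],-5)
E
```

```text
time: 3.6
eef_pos: [0.4868, 0.125, 0.3108]
tcp_rot: [0.736, 0.677, 0.0, 0.0]
contact_force: [-0.1, 0.5, -0.1]
opening: 0.7
finger_force: 0.0
t 3.6 shift [-115.8   78.2    0.8] turn 0.17 tilt [ 1.2e-03  2.0e-04 -1.0e+00] pos [0.4868 0.125  0.3108] F [-0.06  0.54 -0.05]
```

```bash
python3 -m inch '[[0.3,-0.035,0.015,0,0],[0.3,-0.07,0.03,0,0],[0.3,-0.095,0.045,0,0],[0.3,-0.095,0.045,0,0],[0.3,-0.095,0.045,0,0]]'
python3 - <<'E'
from h import *
np.set_printoptions(precision=4,suppress=True)
need([.555,.003,.31],-5)
c=cam("wrist"); 
for q in ["bend","eye","pack","stand"]:
    for r in ctrl.tip_of(q,c)[:2]: print(q,round(r["score"],2),np.round(r["at"],1),atz(c,r["at"],.1365))
P=cloud(c)
def rect(z0,z1,lo,hi,n):
    m=(P[...,2]>z0)&(P[...,2]<z1)&(P[...,0]>lo[0])&(P[...,0]<hi[0])&(P[...,1]>lo[1])&(P[...,1]<hi[1]);q=P[m]
    print(n,len(q),[np.round(x,1) for x in cv2.minAreaRect((q[:,:2]*1000).astype(np.float32))] if len(q)>4 else 0, np.percentile(q[:,2],[5,50,95]) if len(q) else 0)
    return q
rect(.141,.16,(.58,-.05),(.66,.06),"post top")
rect(.18,.2,(.52,-.05),(.6,.06),"tab top")
q=rect(.125,.17,(.44,-.05),(.54,.06),"peg")
for x in np.arange(.47,.545,.005):
    w=q[abs(q[:,0]-x)<.0025]
    if len(w): print(round(x,3),len(w),np.median(w,0), w[:,2].max())
cv2.imwrite("pics/w1.png",c["pixels"][:,:,::-1])
E
```

```text
time: 4.02
eef_pos: [0.5236, 0.0274, 0.3102]
tcp_rot: [0.737, 0.676, -0.0, -0.0]
contact_force: [-0.5, 0.5, 1.2]
opening: 0.698
finger_force: 0.0
t 4.0167 shift [-21.6  33.4   0.2] turn 0.12 tilt [-0.0005  0.0005 -1.    ] pos [0.5236 0.0274 0.3102] F [-0.52  0.47  1.24]
bend 0.86 [242.6 195.6] [0.515  0.0025 0.1365]
eye 0.88 [281.  195.1] [ 0.5553 -0.0004  0.1365]
eye 0.34 [266.5 163.9] [0.5424 0.0341 0.1365]
pack 0.86 [270.9 172.1] [0.5463 0.0252 0.1365]
stand 0.81 [269.4 168.4] [0.5451 0.0292 0.1365]
post top 482 [array([601.8,  -4.2]), array([30.1, 18.5]), np.float64(85.3)] [0.1433 0.1466 0.1478]
tab top 324 [array([555.,  -0.]), array([30.1,  8. ]), np.float64(85.1)] [0.1831 0.1889 0.1899]
peg 263 [array([510.9,   3.1]), array([ 5.3, 57.2]), np.float64(83.8)] [0.1377 0.1424 0.1509]
0.48 1 [0.4823 0.0047 0.1497] 0.14969964877779085
0.485 23 [0.4848 0.0062 0.1512] 0.1528529864392919
0.49 25 [0.4897 0.0056 0.1496] 0.15107157075822825
0.495 26 [0.495  0.0052 0.1478] 0.1501423284683211
0.5 22 [0.4998 0.0049 0.1459] 0.14768659869971895
0.505 25 [0.5051 0.0043 0.1441] 0.14609966778834182
0.51 23 [0.5103 0.0039 0.1421] 0.1440683740733698
0.515 24 [0.5147 0.0035 0.1401] 0.14241080089887015
0.52 23 [0.5197 0.0026 0.1386] 0.141009631717036
0.525 23 [0.5248 0.0022 0.1386] 0.14094926672684688
0.53 20 [0.5301 0.0021 0.1388] 0.14033387862644636
0.535 19 [0.5352 0.0013 0.1392] 0.1405934750781503
0.54 9 [0.5386 0.0018 0.1388] 0.1408053310586569
```

View pics/w1.png

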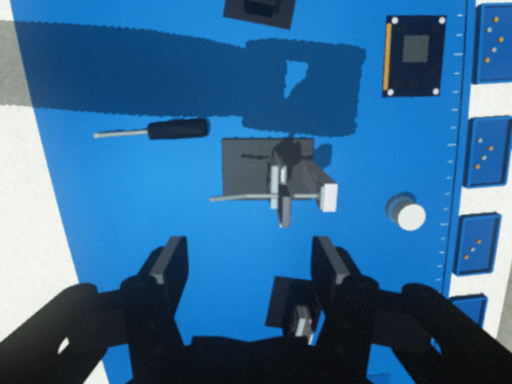

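```bash
python3 -m inch '[[0.5,-0.014,0.02,0.03,0.2],[0.5,-0.0255,0.0335,0.06,0.1],[0.5,-0.0255,0.0335,0.095,0.1],[0.5,-0.0255,0.0335,0.11,0.1],[0.5,-0.0255,0.0335,0.11,0.1]]' 40
python3 - <<'E'
from h import *
need([.555,.000,.167],-4.9)
E
```

```text
time: 4.68
eef_pos: [0.5514, 0.0018, 0.1949]
tcp_rot: [0.736, 0.677, -0.003, -0.004]
contact_force: [-0.7, -0.3, -0.3]
opening: 0.502
finger_force: 0.0
t 4.6833 shift [-1.6  4.  27.8] turn 0.17 tilt [-0.01    0.0019 -0.9999] pos [0.5514 0.0018 0.1949] F [-0.67 -0.26 -0.29]
```

```bash
python3 -m inch '[[0.5,0,0,0.0,0],[0.5,0,0,0,0]]'
python3 - <<'E'
from h import *
need([.555,.000,.167],-4.9)
E
```

```text
time: 4.85
eef_pos: [0.5556, 0.001, 0.2024]
tcp_rot: [0.736, 0.677, 0.001, 0.001]
contact_force: [-0.2, -0.6, 1.1]
opening: 0.498
finger_force: 0.0
t 4.85 shift [-1.  -0.6 35.4] turn 0.16 tilt [ 3.2e-03 -6.0e-04 -1.0e+00] pos [0.5556 0.001  0.2024] F [-0.23 -0.63  1.14]
```

```bash
python3 -m inch '[[0.5,-0.001,-0.0005,0.01,0],[0.5,-0.001,-0.0005,0.02,0],[0.5,-0.001,-0.0005,0.03,0.1],[0.5,-0.001,-0.0005,0.035,0.1],[0.5,-0.001,-0.0005,0.035,0.1]]'
python3 - <<'E'
from h import *
need([.555,.000,.167],-4.9)
E
```

```text
time: 5.27
eef_pos: [0.5527, -0.0003, 0.1631]
tcp_rot: [0.737, 0.676, -0.001, -0.002]
contact_force: [0.1, -0.5, -0.5]
opening: 0.5
finger_force: 0.0
t 5.2667 shift [ 0.5  2.2 -3.9] turn -0.01 tilt [-3.8e-03  7.0e-04 -1.0e+00] pos [ 5.527e-01 -3.000e-04  1.631e-01] F [ 0.1  -0.48 -0.49]
```

```bash
python3 -m inch '[[0.5,0,0,0,0],[0.6,0,0,0,0],[0.7,0,0,0,0],[0.75,0,0,0,0],[0.8,0,0,0,0]]'
python3 - <<'E'
from h import *
need([.555,.000,.167],-4.9)
E
```

```text
time: 5.68
eef_pos: [0.5543, -0.0006, 0.1658]
tcp_rot: [0.737, 0.676, 0.0, 0.0]
contact_force: [0.5, -1.5, -0.7]
opening: 0.206
finger_force: 0.0
t 5.6833 shift [ 0.7  0.6 -1.2] turn -0.01 tilt [ 8.e-04 -2.e-04 -1.e+00] pos [ 0.5543 -0.0006  0.1658] F [ 0.45 -1.49 -0.66]
```

```bash
python3 -m inch '[[0.85,0.0005,0.0005,-0.001,0],[0.9,0.0005,0.0005,-0.001,0],[1,0.0005,0.0005,-0.001,0],[1,0.0005,0.0005,-0.001,0],[1,0.0005,0.0005,-0.001,0]]'
cat >> h.py <<'E'
def avg(n=12):
    S=[]
    for i in range(n):
        ctrl.read_camera("wrist"); S.append(np.r_[ctrl.get_state()["contact_force"],ctrl.get_state()["wrist_torque"],ctrl.get_state()["eef_pos"],ctrl.get_state()["finger_force"]])
    S=np.array(S); print("avgF",np.round(S[:,:3].mean(0),2),"sd",np.round(S[:,:3].std(0),2),"M",np.round(S[:,3:6].mean(0),3),"pos",np.round(S[:,6:9].mean(0),5),"grip",S[-1,9],"op",ctrl.get_state()["opening"],"t",ctrl.get_state()["time"])
E
python3 - <<'E'
from h import *
avg()
E
```

```text
time: 6.1
eef_pos: [0.5549, -0.0002, 0.1666]
tcp_rot: [0.737, 0.676, 0.0, 0.0]
contact_force: [1.0, 0.3, 1.6]
opening: 0.083
finger_force: 43.4
avgF [ 0.66 -0.54  1.68] sd [0.61 0.55 0.49] M [-0.08  -0.157 -0.009] pos [ 5.5487e-01 -1.9000e-04  1.6659e-01] grip 43.63944590091705 op 0.08325038341407096 t 6.7
```

```bash
python3 -m inch '[[1,0,0,-0.0008,0],[1,0,0,-0.0016,0],[1,0,0,-0.0024,0],[1,0,0,-0.0024,0],[1,0,0,-0.0024,0]]'
python3 - <<'E'
from h import *
avg()
E
```

```text
time: 7.12
eef_pos: [0.554, 0.0, 0.1681]
tcp_rot: [0.737, 0.676, -0.0, -0.001]
contact_force: [0.0, 1.2, -1.4]
opening: 0.082
finger_force: 43.2
avgF [-0.23 -0.01 -1.42] sd [0.53 0.46 0.42] M [-0.015 -0.009  0.003] pos [ 5.5447e-01 -8.0000e-05  1.6858e-01] grip 43.19383978843689 op 0.0830830956489704 t 7.7167
```

```bash
python3 -m inch '[[1,0,-0.003,0,0],[1,0,-0.008,0,0],[1,0,-0.013,0,0],[1,0,-0.017,0,0],[1,0,-0.020,0,0]]'
python3 -m inch '[[1,0,-0.003,0,0],[1,0,-0.006,0,0],[1,0,-0.008,0,0],[1,0,-0.008,0,0],[1,0,-0.008,0,0]]'
python3 - <<'E'
from h import *
avg(8); need([.5165,.003,.1686],-4.9)
E
```

```text
time: 8.13
eef_pos: [0.5339, 0.0017, 0.1687]
tcp_rot: [0.737, 0.676, -0.0, -0.0]
contact_force: [-0.1, -0.2, -0.7]
opening: 0.083
finger_force: 43.2
time: 8.55
eef_pos: [0.5267, 0.0023, 0.1688]
tcp_rot: [0.737, 0.676, 0.0, 0.0]
contact_force: [0.4, 0.7, -1.5]
opening: 0.084
finger_force: 43.2
avgF [ 0.25 -0.09 -1.02] sd [0.64 0.43 0.32] M [-0.003 -0.004 -0.011] pos [0.52681 0.00225 0.16874] grip 43.214964866638184 op 0.08283922752059074 t 8.95
t 8.95 shift [ -0.1 -10.3   0.1] turn -0.01 tilt [-1.e-04 -0.e+00 -1.e+00] pos [0.5267 0.0023 0.1687] F [-0.04  0.16 -0.69]
```

```bash
python3 -m inch '[[1,0,-0.003,0,0],[1,0,-0.007,0,0],[1,0,-0.010,-0.0003,0],[1,0,-0.014,-0.0016,0],[1,0,-0.014,-0.0016,0]]'
python3 - <<'E'
from h import *
avg(8)
E
```

```text
time: 9.37
eef_pos: [0.512, 0.0036, 0.1705]
tcp_rot: [0.737, 0.676, -0.0, -0.0]
contact_force: [-0.1, 0.5, -0.1]
opening: 0.076
finger_force: 43.2
avgF [ 0.14 -0.02 -1.5 ] sd [0.45 0.61 0.56] M [-0.012 -0.014 -0.027] pos [0.51277 0.00348 0.17045] grip 43.18510293960571 op 0.0816252982422746 t 9.7667
```

```bash
python3 -m inch '[[1,0,-0.0025,-0.0009,0],[1,0,-0.005,-0.0018,0],[1,0,-0.0075,-0.0027,0],[1,0,-0.010,-0.0037,0],[1,0,-0.010,-0.0037,0]]'
python3 - <<'E'
from h import *
avg(10)
E
```

```text
time: 10.18
eef_pos: [0.5024, 0.0044, 0.1743]
tcp_rot: [0.737, 0.676, 0.0, 0.0]
contact_force: [0.2, -0.9, -0.5]
opening: 0.082
finger_force: 43.2
avgF [-0.07  0.17 -1.32] sd [0.56 0.56 0.47] M [0.003 0.002 0.003] pos [0.50279 0.00434 0.17407] grip 43.22199761867523 op 0.08177967157777095 t 10.6833
```

```bash
python3 -m inch '[[1,0,-0.0025,-0.0009,0],[1,0,-0.005,-0.0018,0],[1,0,-0.0075,-0.0027,0],[1,0,-0.010,-0.0037,0],[1,0,-0.010,-0.0037,0]]'
python3 - <<'E'
from h import *
avg(10)
E
```

```text
time: 11.1
eef_pos: [0.4924, 0.0053, 0.178]
tcp_rot: [0.737, 0.676, 0.0, 0.0]
contact_force: [0.5, 0.1, -2.2]
opening: 0.082
finger_force: 43.2
avgF [-0.35 -0.04 -1.04] sd [0.5  0.53 0.36] M [0.001 0.01  0.006] pos [0.49282 0.00519 0.17777] grip 43.22290241718292 op 0.08170706347403553 t 11.6
```

```bash
python3 -m inch '[[1,0,-0.0025,-0.0009,0],[1,0,-0.005,-0.0018,0],[1,0,-0.0075,-0.0027,0],[1,0,-0.010,-0.0037,0],[1,0,-0.010,-0.0037,0]]'
python3 - <<'E'
from h import *
avg(10)
E
```

```text
time: 12.02
eef_pos: [0.4825, 0.0061, 0.1817]
tcp_rot: [0.737, 0.676, 0.0, 0.0]
contact_force: [0.1, -0.6, -0.3]
opening: 0.081
finger_force: 43.2
avgF [ 0.41  0.13 -1.23] sd [0.76 0.68 0.39] M [0.001 0.003 0.001] pos [0.48286 0.00604 0.18147] grip 43.22376787662506 op 0.08334713873910445 t 12.5167
```

```bash
python3 -m inch '[[1,0,-0.003,-0.0011,0],[1,0,-0.006,-0.0022,0],[1,0,-0.01,-0.0037,0],[1,0,-0.014,-0.0050,0],[1,0,-0.018,-0.006,0]]'
python3 -m inch '[[1,0,-0.004,0,0],[1,0,-0.008,0,0],[1,0,-0.010,0,0],[1,0,-0.01,0,0],[1,0,-0.01,0,0]]'
python3 - <<'E'
from h import *
avg(6); c=cam("wrist"); save(c,"w2.png"); c=cam("side"); cv2.imwrite("pics/s2.png",cv2.resize(c["pixels"][120:300,180:420,::-1],(800,600)))
E
```

```text
time: 12.93
eef_pos: [0.4645, 0.0077, 0.1877]
tcp_rot: [0.737, 0.676, 0.0, 0.0]
contact_force: [-0.4, -0.2, -1.7]
opening: 0.08
finger_force: 43.2
time: 13.35
eef_pos: [0.4549, 0.0085, 0.1874]
tcp_rot: [0.737, 0.676, 0.0, 0.0]
contact_force: [0.4, 0.5, -1.1]
opening: 0.085
finger_force: 43.2
avgF [-0.   -0.18 -1.5 ] sd [0.29 0.43 0.57] M [-0.016  0.004  0.007] pos [0.45507 0.00842 0.18743] grip 43.21447491645813 op 0.08307045877114218 t 13.65
```

View pics/s2.png

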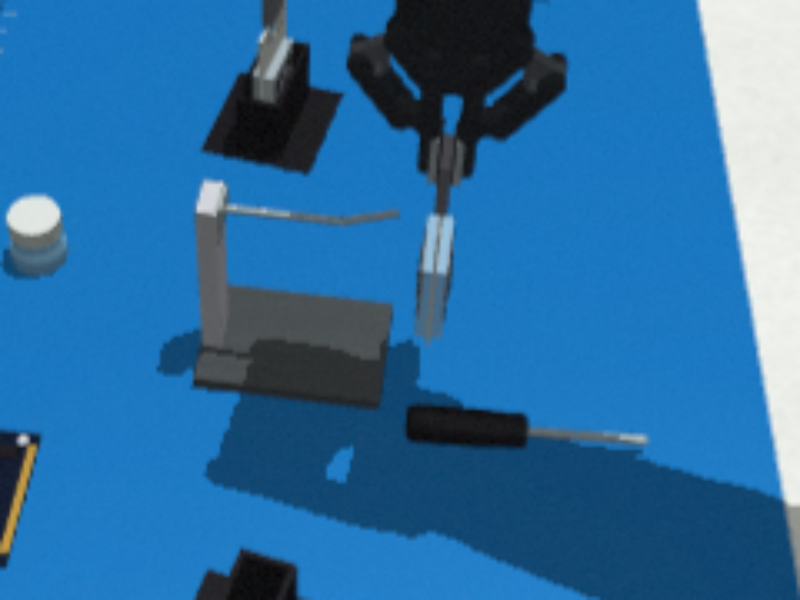

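```bash
python3 -m inch '[[1,0.01,0,-0.02,0],[1,0.035,0,-0.04,2],[1,0.065,0,-0.055,4],[1,0.095,0,-0.06,6],[1,0.12,0,-0.06,9.8]]'
python3 - <<'E'
from h import *
need([.559,.17,.245],-14.7)
E
```

```text
time: 14.17
eef_pos: [0.4664, 0.1297, 0.25]
tcp_rot: [0.792, 0.61, 0.002, 0.001]
contact_force: [1.2, 0.2, -1.6]
opening: 0.085
finger_force: 43.2
t 14.1667 shift [62.7 79.1  5.5] turn -0.13 tilt [ 4.8e-03  7.0e-04 -1.0e+00] pos [0.4664 0.1297 0.25  ] F [ 1.24  0.15 -1.58]
```

```bash
python3 -m inch '[[1,0.01,0.015,0.0,0],[1,0.022,0.035,0,0],[1,0.04,0.056,0.002,0],[1,0.055,0.07,0.005,0],[1,0.063,0.079,0.005,0]]'
python3 -m inch '[[1,0,0,0,0],[1,0,0,0,0]]'
python3 - <<'E'
from h import *
np.set_printoptions(precision=4,suppress=True)
c=cam("wrist"); P=cloud(c); save(c,"w3.png")
m=(P[...,2]>.05)&(P[...,2]<.06)&(P[...,0]>.49)&(P[...,0]<.63)&(P[...,1]>.18)&(P[...,1]<.33)
q=P[m]; print(len(q),cv2.minAreaRect((q[:,:2]*1000).astype(np.float32)),np.percentile(q[:,2],[5,50,95]))
for r in ctrl.tip_of("pocket",c)[:3]: print(r["score"],r["at"],atz(c,r["at"],0))
need([.559,.246,.245],-14.7)
# pack visible?
m=(P[...,2]>.1)&(P[...,2]<.24)
print(m.sum())
E
```

```text
time: 14.58
eef_pos: [0.5589, 0.1699, 0.2414]
tcp_rot: [0.792, 0.611, -0.0, -0.0]
contact_force: [-0.6, -0.3, -1.3]
opening: 0.081
finger_force: 43.2
time: 14.75
eef_pos: [0.5576, 0.169, 0.2418]
tcp_rot: [0.792, 0.611, -0.001, -0.0]
contact_force: [0.8, -0.3, -1.8]
opening: 0.081
finger_force: 43.2
990 ((560.9293212890625, 244.79437255859375), (80.06428527832031, 36.411128997802734), 75.15824127197266) [0.0541 0.0563 0.0576]
0.87 [85.7, 85.5] [0.3933 0.3051 0.    ]
0.56 [237.4, 98.8] [0.563  0.2429 0.    ]
0.36 [247.1, 184.7] [ 0.5472  0.1387 -0.    ]
t 14.85 shift [ 75.3 -17.7  -2.8] turn -0.01 tilt [-0.0009 -0.0003 -1.    ] pos [0.557  0.1686 0.2422] F [ 0.13  0.6  -0.88]
1883
```

View pics/w3.png

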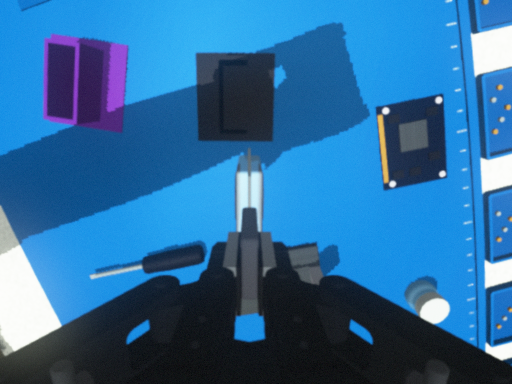

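```bash
python3 -m inch '[[1,0.018,-0.004,0,0],[1,0.038,-0.008,0,0],[1,0.057,-0.012,0,0],[1,0.070,-0.016,0,0],[1,0.0745,-0.016,0,0]]'
python3 -m inch '[[1,0,0,0,0],[1,0,0,0.01,0],[1,0,0,0.025,0],[1,0,0,0.035,0],[1,0,0,0.04,0]]'
python3 -m inch '[[1,0,0,0,0],[1,0,0,0,0],[1,0,0,0,0]]'
python3 - <<'E'
from h import *
need([.5605,.2448,.1296],-14.85); avg(6); need([.5605,.2448,.1296],-14.85)
E
```

```text
time: 15.27
eef_pos: [0.5602, 0.2464, 0.2427]
tcp_rot: [0.791, 0.611, 0.0, -0.0]
contact_force: [0.2, -0.6, -1.6]
opening: 0.081
finger_force: 43.2
time: 15.68
eef_pos: [0.5599, 0.2437, 0.1995]
tcp_rot: [0.792, 0.61, -0.002, -0.001]
contact_force: [-0.6, -1.2, -1.8]
opening: 0.078
finger_force: 43.2
time: 15.93
eef_pos: [0.5615, 0.2449, 0.2031]
tcp_rot: [0.792, 0.611, 0.001, 0.0]
contact_force: [-0.7, 0.4, -0.5]
opening: 0.081
finger_force: 43.2
t 15.9333 shift [-0.4 -1.1 73.5] turn 0.12 tilt [ 1.2e-03  2.0e-04 -1.0e+00] pos [0.5615 0.2449 0.2031] F [-0.69  0.42 -0.52]
avgF [ 0.01  0.11 -1.66] sd [0.47 0.24 0.65] M [-0.021 -0.009  0.009] pos [0.56149 0.24506 0.20326] grip 43.16113471984863 op 0.08506831352629884 t 16.2333
t 16.2333 shift [-0.5 -0.7 73.3] turn 0.15 tilt [ 8.e-04  2.e-04 -1.e+00] pos [0.5613 0.2451 0.2029] F [-0.28 -0.04 -2.37]
```

Well aligned; I'll lower it gently.

```bash
python3 -m inch '[[1,-0.0005,-0.0007,0.006,0.1],[1,-0.0005,-0.0007,0.014,0.1],[1,-0.0005,-0.0007,0.022,0.1],[1,-0.0005,-0.0007,0.03,0.1],[1,-0.0005,-0.0007,0.036,0.1]]'
python3 -m inch '[[1,0,0,0.007,0],[1,0,0,0.014,0],[1,0,0,0.02,0],[1,0,0,0.026,0],[1,0,0,0.03,0]]'
python3 -m inch '[[1,0,0,0.001,0],[1,0,0,0.002,0],[1,0,0,0.003,0],[1,0,0,0.004,0],[1,0,0,0.004,0]]'
python3 - <<'E'
from h import *
avg(6); need([.5605,.2448,.1296],-14.85)
E
```

```text
time: 16.65
eef_pos: [0.5595, 0.2445, 0.1644]
tcp_rot: [0.792, 0.61, -0.001, -0.0]
contact_force: [0.1, 0.5, -1.2]
opening: 0.081
finger_force: 43.2
time: 17.07
eef_pos: [0.56, 0.2446, 0.1355]
tcp_rot: [0.792, 0.61, -0.0, -0.0]
contact_force: [-0.4, 0.7, -2.2]
opening: 0.081
finger_force: 43.2
time: 17.48
eef_pos: [0.5604, 0.2447, 0.1326]
tcp_rot: [0.792, 0.61, 0.0, 0.0]
contact_force: [0.1, 0.9, -0.7]
opening: 0.085
finger_force: 43.2
avgF [-0.06 -0.34 -1.34] sd [0.36 0.43 0.18] M [ 0.002  0.027 -0.009] pos [0.56038 0.24473 0.13265] grip 43.199554681777954 op 0.08553156899478384 t 17.7833
t 17.7833 shift [0.1 0.1 3. ] turn 0.04 tilt [ 3.e-04  1.e-04 -1.e+00] pos [0.5604 0.2447 0.1326] F [-0.71 -0.13 -1.04]
```

```bash
python3 -m inch '[[1,0,0,0.001,0],[1,0,0,0.002,0],[1,0,0,0.003,0],[1,0,0,0.0035,0],[1,0,0,0.0035,0]]'
python3 - <<'E'
from h import *
avg(8); need([.5605,.2448,.1296],-14.85)
E
```

```text
time: 18.2
eef_pos: [0.5608, 0.2449, 0.1303]
tcp_rot: [0.792, 0.61, 0.0, 0.0]
contact_force: [-1.9, 0.2, 4.4]
opening: 0.077
finger_force: 44.1
avgF [-1.7  -0.28  5.4 ] sd [0.42 0.42 0.47] M [-0.118  0.424  0.01 ] pos [0.56074 0.24485 0.13026] grip 44.13854777812958 op 0.08058128972700337 t 18.6
t 18.6 shift [-0.1 -0.2  0.7] turn 0.05 tilt [ 1.1e-03  2.0e-04 -1.0e+00] pos [0.5607 0.2448 0.1303] F [-2.35  0.31  5.83]
```

The pack is on the pocket floor at the expected height. I'll ease the load, open the gripper and go straight up.

```bash
python3 -m inch '[[1,0,0,-0.0007,0],[1,0,0,-0.0007,0],[0.9,0,0,-0.0007,0],[0.75,0,0,-0.0007,0],[0.6,0,0,-0.0007,0]]'
python3 -m inch '[[0.5,0,0,0,0],[0.5,0,0,0,0],[0.5,0,0,0,0]]'
python3 -m inch '[[0.5,0,0,-0.008,0],[0.5,0,0,-0.025,0],[0.5,0,0,-0.05,0],[0.5,0,0,-0.085,0],[0.5,0,0,-0.12,0]]'
python3 -m inch '[[0.5,-0.03,0,0,0],[0.5,-0.06,0,0,0],[0.5,-0.08,0,0,0],[0.5,-0.08,0,0,0],[0.5,-0.08,0,0,0]]'
python3 - <<'E'
from h import *
c=cam("wrist");P=cloud(c)
q=P[(P[...,2]>.13)&(P[...,2]<.17)&(P[...,0]>.5)&(P[...,0]<.62)&(P[...,1]>.19)&(P[...,1]<.31)]
print(len(q),cv2.minAreaRect((q[:,:2]*1000).astype(np.float32)),np.percentile(q[:,2],[5,50,95]))
a=c["pixels"][:,:,::-1]; b=cam("side")["pixels"][200:380,180:420,::-1]
cv2.imwrite("pics/end.png",np.hstack([cv2.resize(a,(400,300)),cv2.resize(b,(400,300))]))
avg(2)
E
```

```text
time: 19.02
eef_pos: [0.56, 0.2446, 0.1289]
tcp_rot: [0.792, 0.61, -0.0, -0.0]
contact_force: [-0.1, -0.2, 0.9]
opening: 0.371
finger_force: 0.0
time: 19.27
eef_pos: [0.5602, 0.2447, 0.1294]
tcp_rot: [0.792, 0.61, -0.0, -0.0]
contact_force: [-0.8, 0.0, 0.2]
opening: 0.499
finger_force: 0.0
time: 19.68
eef_pos: [0.5596, 0.2445, 0.2505]
tcp_rot: [0.792, 0.61, -0.001, -0.0]
contact_force: [0.1, 0.9, 0.1]
opening: 0.5
finger_force: 0.0
time: 20.1
eef_pos: [0.5399, 0.1668, 0.2504]
tcp_rot: [0.793, 0.609, 0.001, 0.0]
contact_force: [0.5, 0.1, -0.3]
opening: 0.497
finger_force: 0.0
458 ((561.4251708984375, 244.70797729492188), (29.064603805541992, 7.44495964050293), 75.00647735595703) [0.15083929 0.15218843 0.15336143]
avgF [ 0.22  0.04 -0.14] sd [0.63 0.14 0.04] M [ 0.001 -0.004 -0.01 ] pos [0.54001 0.16815 0.24976] grip 0.0 op 0.5034427222617172 t 20.3
```

View pics/end.png

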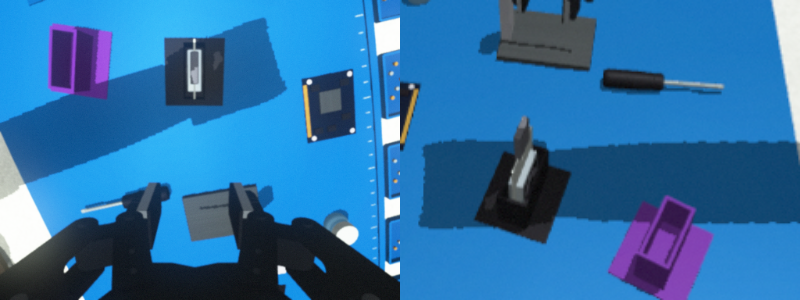

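The pack stands upright in the black pocket: it shows at (195,70) in the left half of the picture and (520,165) in the right. Its tab top is at z = 0.152 m, as expected, and the gripper is clear of everything.

```bash
python3 -c "
from plant import ctrl
print(ctrl.sign_off())"
```

```text
the job is handed in; nothing more can be done
None
```

The pack came off the peg with no contact felt on the way, and it now stands upright, all the way down in the empty black pocket, let go. The job is handed in at about 20 s of the 72 s allowed; the verdict was not shown.

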